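# Clear the solvent bottle and open the drying oven

## Robot

A 6-joint arm with a two-finger parallel gripper is mounted at the origin on the work surface. World frame = base frame: x ahead of the robot, y to its left, z up, the work surface at z = 0. Lengths are in mm, angles in rad, forces in N, time in s.
With the tool pointing down it reaches from about 400 to 925 mm from the base axis. Payload 12.5 kg.
Tool frame: the origin (TCP) lies between the finger pads; the fingertips stand 19 mm ahead of it and the grasp point (between the pads) is the TCP (env.tips_ahead is the distance from the TCP to the fingertips, in mm); z points along the fingers, y is the line along which they close (so a half turn about z gives the same grasp; the last joint's range is limited). The gripper opens to 95 mm and grips with 3 to 60 N. Pads are 20 mm wide; open, the fingers measure 119 mm over their backs; the gripper's body (75 mm by 180 mm) begins 59 mm behind the grasp point.
Start: joints at [1.114, 0.491, 1.559, -0, 1.092, -0.106], TCP at [214.764, 586.959, 233.661] pointing down, gripper open.
Joint ranges: [-3.1, 3.1], [-0.84, 2.19], [0.05, 2.79], [-1.13, 4.28], [0.06, 2.93], [-2.69, 2.69]. Speed limits (rad/s): [2.22, 2.22, 2.79, 3.14, 3.14, 3.14].

## Interface

Orientations are given as [roll, pitch, yaw] about the fixed x, y, z axes, in that order (R = Rz(yaw) Ry(pitch) Rx(roll)).
In Python, from cell import env gives the robot as it stands.
- The arm moves only by the shell command python3 -m crank 'ROWS'. ROWS is JSON, a list of rows, each a list of 5 numbers: the shift along the tool's x, y, z in mm, then the turn about the tool's z in degrees, then the finger opening in mm, from 0 to 95.1. In form: [[dx, dy, dz, yaw, grip], ...]. A call has 1 to 10 rows; each row is the pose to reach, as a shift and turn from the pose commanded when the call began, along the tool's axes at that moment; what a row does not reach only later rows make up. A row lasts 1/12 s, in which the tool goes at most 41.7 mm and 7.16 degrees, less where a joint would pass 70% of its speed; a pose out of reach is approached as far as the arm can. A call with a gripper value outside its range is refused whole. The fingers move at their own pace and stop on an object; the grip force is fixed at half the most. Time passes only in rows, so rows that repeat a pose let the fingers close. It gives the time, the measured TCP pose, the force, the opening and the grip force at its end, in the units of the state.
- env.state(): the state, without advancing time (a new reading comes with each control period).
- env.read_camera(name): name is "side" or "top" or "wrist"; returns a dict with "img" (384x512x3 uint8, blue, green, red), "K" (3x3 intrinsics, pixels), "k1" (the pictures are not rectified: a ray, as slopes to the right and down, at radius r is drawn at 1 + k1 r^2 times it, then the intrinsics apply), "pose" (4x4, takes a point from camera to world coordinates). Camera axes: x right, y down, z forward; pixel columns grow to the right and rows downward; lengths in mm; the calibration is good to about 2 mm. A picture is of the moment at which its call begins. There is no depth.
- env.job_done(): hands the job in; it is judged then, once.
The state is a dict: "t": time; "joints": joint angles; "qvel": joint speeds; "tau": joint torques, N m; "eef_pos": TCP position; "tcp_rot": TCP orientation; "ft_force": force on the tool from outside, world axes, zero at the start; "moment": the same for the moment, N m; "opening": opening from 0.0 (shut) to 1.0 (fully open); "grip_force": force on a finger pad.
Only numpy, scipy, OpenCV 4.12 (cv2) and the standard library are available. Lean on these libraries where they do the work, as an engineer would, in place of code of your own. Each camera call takes 0.05 s, during which the arm holds its last target. There are 200 camera calls.

## Task

The drying oven has finished its run and must stand open to cool, but someone left the red-capped solvent bottle in front of it, in the way of the door. First put that bottle back in the white spill tray, standing upright next to the blue-capped one and set down gently rather than dropped; then swing the oven door open by its handle until it stands at least square (90 degrees) to the oven's front, and leave it open. Do not tip the bottle, knock it with the door, or disturb the other glassware and samples.

Things in the scene. Friction and masses are not known exactly. Their poses are not given: they have to be found in the camera images.
- oven: white bench-top drying oven, 260 mm wide, 270 mm deep with its door, 250 mm high, fixed to the bench. Origin: centre of its underside. Local -x is its front (door side), z up; the shut door's outer face is at local x = -135 mm, the back at +135 mm, sides at y = +-130 mm. A 12 mm black vent stub stands on the roof near the back
- oven_door (a joint): angle of the oven door about its vertical hinge, rad: 0 shut (as it starts), grows as it opens (anticlockwise seen from above), 1.57 square to the front, stop at 2.1. No latch; slight stiffness (1 to 2 N at the handle), so it stays where it is left
- door_hinge (a point): point on the door's vertical hinge line, 222 mm above the bench, at the right as you face the oven (oven x -121, y -127 mm). It has the door's axes and turns with it: +y from the hinge to the free edge, -x the door's outer side, z up. Door 248 mm wide, 28 mm thick (14 mm each side of the hinge line), 72 to 246 mm above the bench
- door_handle (a point): grip point, 222 mm above the bench, on the dark vertical D handle: round bar 14 mm thick, 118 to 238 mm above the bench, its axis 45 mm out from the door face, with a 14 mm stub to the door at top and bottom. Door axes; 59 mm to -x and 222 mm to +y of the hinge. From above, straddle it with the fingers closing along door y and turn with the door
- solvent_bottle: the bottle in the way: amber 250 ml bottle, RED screw cap, white label, 0.3 to 0.6 kg. Body 70 mm diameter up to 85 mm high, then narrowing; cap 54 mm diameter (57 over its fine ribs), 116 to 144 mm above the foot. Origin: centre of its foot, z up. Starts on the bench in the door's swing, its axis 120 to 170 mm from the shut door's outer face
- spill_tray: white open spill tray, 320 mm (local x) by 220 mm (local y), 40 mm high, walls and floor 5 mm thick, fixed to the bench. Origin: centre of its underside; the inner floor is 5 mm above it
- tray_bottle: bystander: the same kind of amber bottle with a BLUE cap, standing in the spill tray on its long centre line, anywhere from 80 mm one side of the middle to 80 mm the other. Origin: centre of its foot. There is room for the second bottle on its freer side
- microplate: bystander: black 96-well plate 127 x 85 x 14.5 mm lying on the bench to the near left of the oven. Origin: centre of its underside, x along the long side
- flask: bystander: stoppered conical glass flask, 80 mm diameter, 130 mm high, on the bench left of the oven. Origin: centre of its foot
- vial_rack: bystander: blue rack of white-capped vials, 70 x 140 mm, 52 mm high, on the far part of the bench. Origin: centre of its underside, y along the long side
Mind the look-alikes: they are no part of the job. What is shaped like the solvent_bottle but purple is not meant.

How it is judged (in metres and radians):
On the way, in this order (a step that is already met when the one before it is completed fails the run):
1. the red-capped bottle stands upright in the spill tray, released (x of solvent_bottle in the frame of spill_tray between -0.125 and 0.125 m and y of solvent_bottle in the frame of spill_tray between -0.075 and 0.075 m and z of solvent_bottle in the frame of spill_tray below 0.01 m and angle between solvent_bottle's own z axis and vertical below 0.08 rad and linear speed of solvent_bottle below 0.03 m/s and contact force between the fingers and solvent_bottle below 0.2 N), for 0.2 s.
2. the door is drawn open with the gripper at its handle (value of joint oven_door above 0.25 rad and distance between the grasp point and door_handle below 0.07 m), for 0.05 s.
3. the oven door stands at least square to the oven's front (value of joint oven_door above 1.48 rad), for 0.2 s.
At the end, for the whole second after the job is handed in: The red-capped bottle stands at rest in the spill tray (foot flat on the tray floor, upright within 0.08 rad), the blue-capped bottle still stands upright within 30 mm of where it was, and the oven door rests open at 1.48 rad (about 85 degrees) or more (x of solvent_bottle in the frame of spill_tray between -0.125 and 0.125 m and y of solvent_bottle in the frame of spill_tray between -0.075 and 0.075 m and z of solvent_bottle in the frame of spill_tray below 0.01 m and angle between each of solvent_bottle, tray_bottle's own z axis and vertical below 0.08 rad and linear speed of solvent_bottle below 0.03 m/s and distance of tray_bottle from where it was at the start of the episode below 0.03 m and value of joint oven_door above 1.48 rad and velocity of joint oven_door between -0.05 and 0.05 rad/s); the robot touches nothing.
It fails at once if the red-capped bottle is tipped by more than 0.4 rad (angle between solvent_bottle's own z axis and vertical above 0.4 rad).
It fails at once if the red-capped bottle is dropped (falls free faster than 0.5 m/s, a drop of about 13 mm) (linear speed of solvent_bottle above 0.5 m/s and contact force between the fingers and solvent_bottle below 0.2 N).
It fails at once if the oven, its door or handle is pushed against the red-capped bottle (over 3 N) (contact force between oven and solvent_bottle above 3 N).
It fails at once if the blue-capped bottle is moved more than 30 mm or tipped (distance of tray_bottle from where it was at the start of the episode above 0.03 m or angle between tray_bottle's own z axis and vertical above 0.3 rad).
It fails at once if the microplate, flask or vial rack is moved more than 30 mm (distance of any of microplate, flask, vial_rack from where it was at the start of the episode above 0.03 m).
It also fails if it takes over 59 s, if anything falls off the work surface, if the arm or the gripper's body presses on something with over 40 N, if the wrist force passes 120 N, or if a joint passes its speed limit or range.

## Working session

There is one attempt and no reset: what is moved stays moved. The work goes in short steps, Python scripts to look and compute and a shell command to move; the robot and the scene stay as the last step left them, time stands still between calls to the robot, and variables do not carry over. Pictures are saved under pics/ and viewed, at most 10 in all, crops included, and the job is handed in when it is done.

```bash
mkdir -p pics
python3 - <<'E'
from cell import env
import cv2,pickle
d={n:env.read_camera(n) for n in("top","side")}
pickle.dump(d,open("cams.pkl","wb"))
for n in d: cv2.imwrite(f"pics/{n}1.png",d[n]["img"]); print(n,d[n]["K"],d[n]["k1"],d[n]["pose"])
print(env.state())
E
```

```text
top [[385.14439784   0.         256.7586829 ]
 [  0.         385.14439784 193.03349886]
 [  0.           0.           1.        ]] -0.0785173089562992 [[ 9.56531994e-03 -9.95073235e-01  9.86800961e-02  4.10560320e+02]
 [-9.99910542e-01 -1.04409067e-02 -8.36037498e-03  6.98739128e+01]
 [ 9.34949506e-03 -9.85912987e-02 -9.95084088e-01  1.41858390e+03]
 [ 0.00000000e+00  0.00000000e+00  0.00000000e+00  1.00000000e+00]]
side [[441.94508655   0.         253.02524052]
 [  0.         441.94508655 195.41364564]
 [  0.           0.           1.        ]] -0.07534112592077725 [[ 6.74812238e-01 -5.46977621e-01  4.95422976e-01 -2.08927754e+02]
 [-7.37756921e-01 -4.83143645e-01  4.71473163e-01 -6.24735646e+02]
 [-1.85248067e-02 -6.83657590e-01 -7.29567770e-01  1.21145699e+03]
 [ 0.00000000e+00  0.00000000e+00  0.00000000e+00  1.00000000e+00]]
{'t': 0.1, 'joints': array([ 1.11437181e+00,  4.91480257e-01,  1.55938381e+00, -7.58873171e-06,
        1.09170097e+00, -1.05612668e-01]), 'qvel': array([-0.00017842, -0.00208428, -0.00076607,  0.00120514, -0.00176928,
        0.0011788 ]), 'tau': array([ 2.65508985e-03, -6.13627052e+01, -2.58606899e+01,  6.94239093e-02,
        4.70704981e-02, -3.50346704e-05]), 'eef_pos': array([214.68904249, 586.76237788, 233.13361271]), 'tcp_rot': array([-3.14062498e+00, -9.58113883e-05,  2.79078426e+00]), 'ft_force': array([ 0.76292568, -0.13539844, -0.45302743]), 'moment': array([ 0.04719877,  0.01801826, -0.04709093]), 'grip_force': 0.0, 'opening': 0.999027836283726}
```

View pics/top1.png

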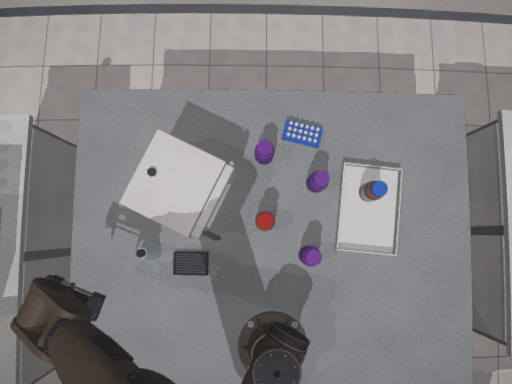

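View pics/side1.png

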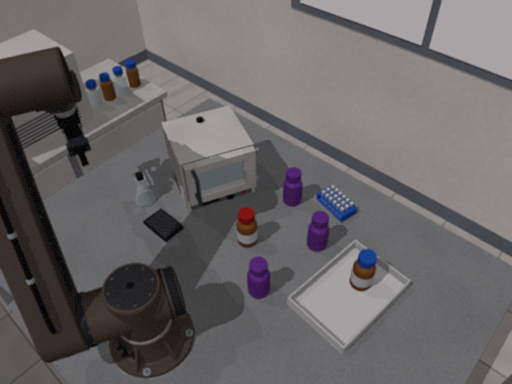

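The top view shows the red cap at (265,221) and the blue cap at (379,189). The tray spans (338..401, 164..253) and the oven roof (120..232, 130..238), with its handle near (212,235). Purple look-alikes stand at (264,150), (319,180) and (311,256). The side view confirms this, with the red bottle at (247,228).

```bash
cat > h.py <<'E'
import numpy as np,cv2,pickle
def dist(c): return np.array([c["k1"],0,0,0,0.])
def ray(c,uv):
    K=np.array(c["K"]);P=np.array(c["pose"])
    x=cv2.undistortPoints(np.array([[uv]],float),K,dist(c))[0,0]
    return P[:3,3],P[:3,:3]@np.array([x[0],x[1],1])
def onz(c,uv,z):
    o,d=ray(c,uv); return o+d*(z-o[2])/d[2]
def proj(c,p):
    P=np.linalg.inv(np.array(c["pose"])); q=P[:3,:3]@np.array(p,float)+P[:3,3]
    r=cv2.projectPoints(q.reshape(1,1,3),np.zeros(3),np.zeros(3),np.array(c["K"]),dist(c))[0]
    return r.ravel()
def blobs(c,hues,smin=120,vmin=50,amin=20):
    h=cv2.cvtColor(c["img"],cv2.COLOR_BGR2HSV)
    m=np.zeros(h.shape[:2],np.uint8)
    for a,b in hues: m|=cv2.inRange(h,(a,smin,vmin),(b,255,255))
    n,l,s,ce=cv2.connectedComponentsWithStats(m)
    return [(s[i],ce[i]) for i in range(1,n) if s[i][4]>=amin],l
def tri(ab):
    A=0;b=0
    for c,uv in ab:
        o,d=ray(c,uv); d=d/np.linalg.norm(d); M=np.eye(3)-np.outer(d,d); A=A+M; b=b+M@o
    return np.linalg.solve(A,b)
E
python3 - <<'E'
from h import *
d=pickle.load(open("cams.pkl","rb"));t=d["top"];s=d["side"]
np.set_printoptions(precision=1,suppress=True)
for n,h in(("red",[(0,5),(175,180)]),("blue",[(105,125)]),("purple",[(128,150)])):
  for c in(t,s):
    for st,ce in blobs(c,h)[0]: print(n,st,ce,onz(c,ce,140))
# tray
g=cv2.cvtColor(t["img"],cv2.COLOR_BGR2HSV)
m=cv2.inRange(g,(0,0,130),(180,40,255))
n,l,S,C=cv2.connectedComponentsWithStats(m)
for i in range(1,n):
  if S[i][4]>800 and 70<C[i][0]<480 and 80<C[i][1]<300:
    pts=cv2.findContours((l==i).astype(np.uint8),0,2)[0][0]
    bx=cv2.boxPoints(cv2.minAreaRect(pts)); print(S[i],bx.round())
    for z in(0,40,250):
      w=np.array([onz(t,b,z)[:2] for b in bx]);e=np.diff(w,axis=0)
      print(z,w.tolist() if 0 else w.mean(0),np.hypot(*e.T),np.degrees(np.arctan2(e[:,1],e[:,0])))
big=cv2.resize(t["img"][120:260,110:290],None,fx=4,fy=4,interpolation=2);cv2.imwrite("pics/oven.png",big)
E
```

```text
red [257 212  17  17 225] [265.1 220.1] [447.6  30.7 140. ]
red [238 207  17  18 248] [245.9 215. ] [440.2  26.8 140. ]
blue [282 120  41  27 420] [301.2 134.9] [737.7 -90.2 140. ]
blue [371 181  16  16 193] [378.8 188.3] [ 557.8 -352.9  140. ]
blue [125  59  10  10  88] [129.8  63.4] [ 764.7 1085.7  140. ]
blue [113  66   9  10  67] [117.3  70.3] [ 689.3 1081.   140. ]
blue [100  73   9   9  71] [104.1  76.9] [ 615.7 1080.7  140. ]
blue [86 80 10  9 74] [90.6 84. ] [ 541.4 1078.4  140. ]
blue [317 191  40  31 397] [336.1 207.9] [ 655.4 -170.9  140. ]
blue [358 249  19  20 290] [366.9 258.3] [ 553.1 -353.2  140. ]
purple [256 140  18  24 322] [264.1 151.4] [678.9  35.8 140. ]
purple [310 171  19  20 287] [318.8 180.5] [ 581.9 -148.9  140. ]
purple [300 247  21  19 278] [311.1 256.6] [ 328.6 -122.   140. ]
purple [284 168  18  38 590] [292.4 186.8] [636.2  -5.1 140. ]
purple [308 211  21  40 676] [318.1 231.1] [ 540.  -184.6  140. ]
purple [248 257  22  41 748] [258.3 277.6] [ 292.7 -159.1  140. ]
[     0     13    512    371 129684] [[  0. 383.]
 [  0.  13.]
 [511.  13.]
 [511. 383.]]
0 [567.6  56.8] [1457.3 2112.5 1475.6] [  4.4 -89.1 176.7]
40 [563.2  57.2] [1416.2 2053.  1433.9] [  4.4 -89.1 176.7]
250 [539.9  59.1] [1200.4 1740.2 1215.5] [  4.4 -89.1 176.7]
```

View pics/oven.png

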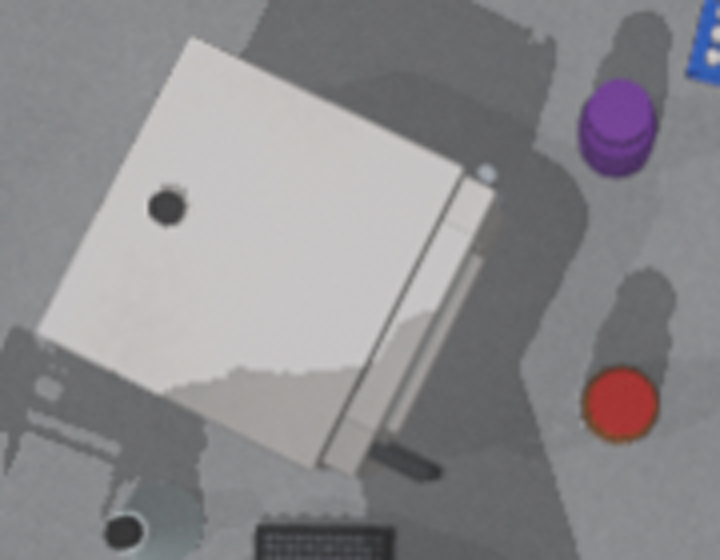

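The crop shows the roof corners at (192,38), (463,167), (318,468) and (38,332), and the door's outer top edge from (496,190) to (356,474). The handle tip is near (430,470), and the hinge is at the far end.

Run:
```python
from h import *
d=pickle.load(open("cams.pkl","rb"));t=d["top"];s=d["side"]
np.set_printoptions(precision=1,suppress=True)
print("red",tri([(t,(265.1,220.1)),(s,(245.9,215))]),onz(t,(265.1,220.1),142),"blue",tri([(t,(378.8,188.3)),(s,(366.9,258.3))]))
g=cv2.cvtColor(t["img"],cv2.COLOR_BGR2GRAY).astype(int)
m=np.zeros_like(g,np.uint8); sub=g[155:262,332:410]; m[155:262,332:410]=(sub>135)
pts=cv2.findNonZero(m); bx=cv2.boxPoints(cv2.minAreaRect(pts)); print(bx)
def rep(w):
  e=np.diff(np.vstack([w,w[:1]]),axis=0);print(w.tolist(),w.mean(0),np.hypot(*e.T),np.degrees(np.arctan2(e[:,1],e[:,0])))
rep(np.array([onz(t,b,40)[:2] for b in bx]))
rep(np.array([onz(t,b,40)[:2] for b in[(343,164),(401,168),(396,253),(338,249)]]))
f=lambda a,z:onz(t,(110+a[0]/4-.4,120+a[1]/4-.4),z)[:2]
r=np.array([f(a,250) for a in[(192,38),(463,167),(318,468),(38,332)]]);rep(r)
D=np.array([f(a,246) for a in[(496,190),(356,474)]]);rep(D)
# oven frame: local y from hinge side to free side
ey=(r[2]-r[1])+(r[3]-r[0]);ey/=np.hypot(*ey);ex=np.array([ey[1],-ey[0]])
dm=D.mean(0); O=dm+ex*135
o2=r.mean(0)
print("O",O,"roof mean in oven",(o2-O)@ex,(o2-O)@ey,"yaw",np.degrees(np.arctan2(ex[1],ex[0])))
print("handle",O-180*ex+95*ey,"hinge",O-121*ex-127*ey,"handle seen",f((432,468),238))
```

```text
red [446.7  31.3 131.3] [447.4  30.7 142. ] blue [ 557.2 -353.1  136.2]
[[332. 155.]
 [409. 155.]
 [409. 261.]
 [332. 261.]]
[[689.7801258523615, -215.25485725698138], [694.4474371628856, -503.1062953270925], [307.0141963335672, -492.44741134120676], [306.883489441613, -211.9623348956593]] [ 499.5 -355.7] [287.9 387.6 280.5 382.9] [-89.1 178.4  90.   -0.5]
[[657.004105971993, -255.30669868471443], [645.3142881096132, -471.1042636828835], [335.6817448246177, -444.8626374700553], [349.47121310237344, -233.76612442410106]] [ 496.9 -351.3] [216.1 310.7 211.5 308.3] [-93.1 175.2  86.3  -4. ]
[[723.3968446386532, 370.9613566589561], [623.3346815601205, 157.57581549036823], [392.0610435686663, 263.16650200235415], [492.5794354552156, 481.39425103216945]] [557.8 318.3] [235.7 254.2 240.3 255.9] [-115.1  155.5   65.3  -25.6]
[[606.3659825242172, 132.12631640430985], [387.8308663721788, 234.8643360809836]] [497.1 183.5] [241.5 241.5] [154.8 -25.2]
O [554.3 305.8] roof mean in oven 12.821242236056442 2.050511708647871 yaw 64.94431652020597
handle [392. 183.] hinge [618.1 142.4] handle seen [392.9 178.1]
```

```bash
python3 -m crank '[[0,0,-40,0,95],[0,0,-80,0,95],[0,0,-100,0,95],[-28,-30,-100,0,95],[-56,-60,-100,0,95],[-84,-90,-100,0,95],[-112,-120,-100,0,95],[-140,-150,-100,0,95],[-168,-180,-100,0,95],[-196,-210,-100,0,95]]'; python3 -m crank '[[-28,-30,0,0,95],[-56,-60,0,0,95],[-84,-90,0,0,95],[-112,-120,0,0,95],[-140,-150,0,0,95],[-168,-180,0,0,95],[-196,-210,0,0,95],[-212,-232,0,0,95],[-212,-232,0,0,95],[-212,-232,0,0,95]]'
python3 - <<'E'
from cell import env
from h import *
c=env.read_camera("wrist");cv2.imwrite("pics/w1.png",c["img"])
for st,ce in blobs(c,[(0,5),(175,180)])[0]: print(st,ce,onz(c,ce,144),onz(c,ce,135))
s=env.state();print(s["eef_pos"],s["tcp_rot"],s["t"])
E
```

```text
t: 0.93
eef_pos: [326.7, 320.5, 333.5]
tcp_rot: [-3.142, -0.0, 2.791]
ft_force: [1.9, -0.3, 1.5]
opening: 0.998
grip_force: 0.0
t: 1.77
eef_pos: [446.1, 30.6, 333.2]
tcp_rot: [-3.142, -0.001, 2.788]
ft_force: [-0.8, 0.5, -0.5]
opening: 1.0
grip_force: 0.0
[ 231  147   50   48 1798] [255.45717464 170.7647386 ] [445.51357913  33.59113937 144.        ] [447.12105528  33.06411478 135.        ]
[445.80062155  31.55904604 333.36866542] [ 3.14146305e+00 -8.01968377e-04  2.78933581e+00] 1.8167
```

View pics/w1.png

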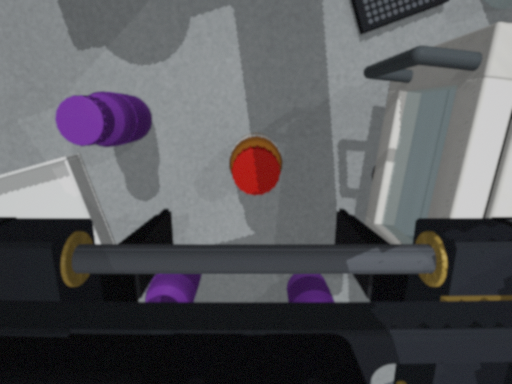

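The wrist view shows the red cap at (255,171), centred between the fingers and about 2 mm from the TCP axis. I'll descend and grip.

```bash
python3 -m crank '[[0,2,40,0,95],[0,2,80,0,95],[0,2,120,0,95],[0,2,150,0,95],[0,2,175,0,95],[0,2,195,0,95],[0,2,203,0,95],[0,2,203,0,95],[0,2,203,0,95]]' && python3 -m crank '[[0,0,0,0,70],[0,0,0,0,60],[0,0,0,0,50],[0,0,0,0,45],[0,0,0,0,45],[0,0,0,0,45],[0,0,0,0,45],[0,0,0,0,45]]'
```

```text
t: 2.57
eef_pos: [446.8, 34.3, 131.2]
tcp_rot: [3.141, 0.0, 2.792]
ft_force: [-0.1, 0.2, 0.4]
opening: 0.996
grip_force: 0.0
t: 3.23
eef_pos: [446.7, 33.4, 130.7]
tcp_rot: [-3.142, 0.0, 2.791]
ft_force: [-0.6, -1.2, 2.4]
opening: 0.56
grip_force: 30.0
```

```bash
python3 -m crank '[[0,0,-5,0,45],[0,0,-15,0,45],[0,0,-32,0,45],[0,0,-52,0,45],[0,0,-72,0,45],[0,0,-92,0,45],[0,0,-112,0,45],[0,0,-132,0,45],[0,0,-150,0,45],[0,0,-160,0,45]]'; python3 -m crank '[[-3,-8,0,0,45],[-8,-24,0,0,45],[-15,-46,0,0,45],[-23,-70,0,0,45],[-31,-94,0,0,45],[-39,-120,0,0,45],[-47,-146,0,0,45],[-55,-172,0,0,45],[-63,-196,0,0,45],[-68,-214,0,0,45]]';  python3 -m crank '[[-8,-24,0,0,45],[-15,-46,0,0,45],[-23,-70,0,0,45],[-31,-94,0,0,45],[-38,-116,0,0,45],[-43,-132,0,0,45],[-46,-142,0,0,45],[-48,-147,0,0,45],[-48,-147,0,0,45],[-48,-147,0,0,45]]'
python3 - <<'E'
from cell import env
import cv2
a=env.read_camera("top")["img"][130:280,290:430];b=env.read_camera("side")["img"][150:350,270:430]
import numpy as np
a=cv2.resize(a,(400,430));b=cv2.resize(b,(344,430))
cv2.imwrite("pics/c.png",np.hstack([a,b]))
E
```

```text
t: 4.07
eef_pos: [446.6, 33.6, 292.4]
tcp_rot: [3.141, 0.001, 2.791]
ft_force: [0.8, 0.3, -5.7]
opening: 0.565
grip_force: 30.0
t: 4.9
eef_pos: [436.2, -193.0, 289.4]
tcp_rot: [3.141, -0.002, 2.79]
ft_force: [-0.1, 0.0, -5.1]
opening: 0.562
grip_force: 30.0
t: 5.73
eef_pos: [431.5, -344.7, 290.3]
tcp_rot: [3.141, -0.001, 2.791]
ft_force: [0.2, -0.1, -5.3]
opening: 0.561
grip_force: 30.0
```

View pics/c.png

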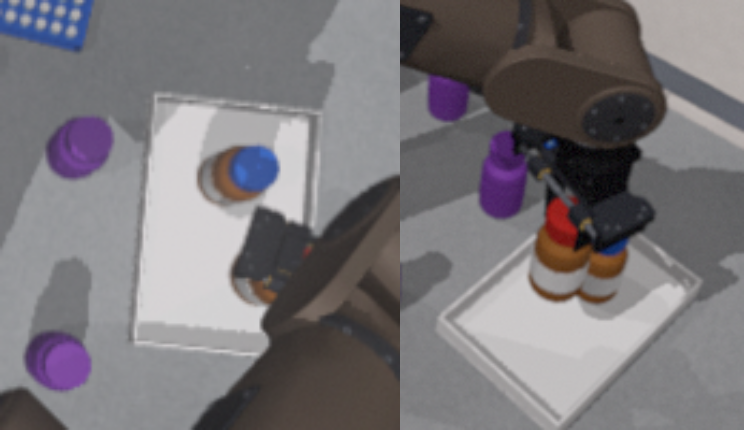

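The bottle is held upright above the free, near half of the tray, and the blue bottle is untouched. I'll lower it.

```bash
python3 -m crank '[[0,0,10,0,45],[0,0,28,0,45],[0,0,50,0,45],[0,0,72,0,45],[0,0,94,0,45],[0,0,114,0,45],[0,0,130,0,45],[0,0,140,0,45],[0,0,146,0,45],[0,0,149,0,45]]'; python3 -m crank '[[0,0,1,0,45],[0,0,2,0,45],[0,0,3,0,45],[0,0,4,0,45],[0,0,4,0,45],[0,0,4,0,45]]'
```

```text
t: 6.67
eef_pos: [431.6, -345.0, 140.9]
tcp_rot: [3.141, -0.001, 2.791]
ft_force: [0.1, 0.0, -5.0]
opening: 0.561
grip_force: 30.0
t: 7.17
eef_pos: [431.6, -345.4, 137.8]
tcp_rot: [-3.142, 0.0, 2.791]
ft_force: [-0.0, 0.1, -5.6]
opening: 0.563
grip_force: 30.0
```

```bash
python3 -m crank '[[0,0,0.5,0,45],[0,0,1,0,45],[0,0,1.5,0,45],[0,0,2,0,45],[0,0,2,0,45],[0,0,2,0,45]]'
```

```text
t: 7.67
eef_pos: [431.7, -345.4, 135.8]
tcp_rot: [-3.142, 0.0, 2.791]
ft_force: [-0.1, 0.2, -2.6]
opening: 0.564
grip_force: 30.0
```

Touching (the load has dropped from 5.6 to 2.6 N). A bit more, then release.

```bash
python3 -m crank '[[0,0,0.5,0,45],[0,0,0.8,0,45],[0,0,0.8,0,45]]';python3 -m crank '[[0,0,0,0,56],[0,0,0,0,60],[0,0,0,0,66],[0,0,0,0,75],[0,0,0,0,85],[0,0,0,0,95],[0,0,0,0,95],[0,0,0,0,95],[0,0,0,0,95],[0,0,0,0,95]]'
```

```text
t: 7.92
eef_pos: [431.8, -345.5, 135.7]
tcp_rot: [-3.141, 0.001, 2.791]
ft_force: [-2.6, 1.6, 7.0]
opening: 0.561
grip_force: 30.0
t: 8.75
eef_pos: [431.6, -345.3, 134.8]
tcp_rot: [3.142, 0.0, 2.791]
ft_force: [-0.4, 0.9, -0.2]
opening: 0.996
grip_force: 0.0
```

```bash
python3 -m crank '[[0,0,-10,0,95],[0,0,-30,0,95],[0,0,-60,0,95],[0,0,-100,0,95],[0,0,-140,0,95],[0,0,-175,0,95],[0,0,-195,0,95],[0,0,-195,0,95]]'; python3 -m crank '[[10,25,0,0,95],[25,60,0,0,95],[40,95,0,0,95],[55,130,0,0,95],[70,165,0,0,95],[85,200,0,0,95],[100,235,0,0,95],[115,260,0,0,95],[125,280,0,0,95],[135,300,0,0,95]]'; python3 -m crank '[[14,30,0,0,95],[28,60,0,0,95],[42,92,0,0,95],[56,124,0,0,95],[70,154,0,0,95],[80,174,0,0,95],[84,182,0,0,95],[84,182,0,0,95]]'; python3 -m crank '[[0,0,0,7,95],[0,0,0,14,95],[0,0,0,21,95],[0,0,0,28,95],[0,0,0,35,95],[0,0,0,42,95],[0,0,0,49,95],[0,0,0,56,95],[0,0,0,63,95],[0,0,0,70,95]]'; python3 -m crank '[[0,0,0,7,95],[0,0,0,14,95],[0,0,0,20,95],[0,0,0,25,95],[0,0,0,25,95],[0,0,0,25,95]]'
python3 - <<'E'
from cell import env
from h import *
np.set_printoptions(precision=2,suppress=True)
c=env.read_camera("wrist");pickle.dump(c,open("w2.pkl","wb"))
t=env.read_camera("top");
for st,ce in blobs(t,[(0,5),(175,180)])[0]+blobs(t,[(105,125)])[0]: print(st,ce,onz(t,ce,145))
cv2.imwrite("pics/w2.png",np.hstack([c["img"][:,:500],cv2.resize(t["img"][130:280,270:430],(300,281))]) if 0 else c["img"])
s=env.state();print(s["eef_pos"],s["tcp_rot"],s["joints"])
print("pred handle px",proj(c,(392,183,238)),proj(c,(392,183,222)),proj(c,(392,183,118)))
E
```

```text
t: 9.42
eef_pos: [432.2, -345.9, 335.3]
tcp_rot: [-3.138, 0.007, 2.791]
ft_force: [-0.6, -0.8, -0.1]
opening: 0.999
grip_force: 0.0
t: 10.25
eef_pos: [407.1, -15.7, 329.8]
tcp_rot: [3.141, -0.0, 2.792]
ft_force: [0.3, -0.5, -0.0]
opening: 0.998
grip_force: 0.0
t: 10.92
eef_pos: [391.0, 183.7, 329.6]
tcp_rot: [-3.141, -0.001, 2.793]
ft_force: [0.3, -0.5, -0.3]
opening: 0.999
grip_force: 0.0
t: 11.75
eef_pos: [391.7, 181.1, 329.8]
tcp_rot: [-3.141, 0.0, 1.562]
ft_force: [0.3, -0.4, -0.2]
opening: 0.999
grip_force: 0.0
t: 12.25
eef_pos: [391.7, 181.5, 329.8]
tcp_rot: [-3.142, 0.0, 1.134]
ft_force: [-0.2, -0.7, -0.3]
opening: 0.998
grip_force: 0.0
[370 218  17  17 204] [377.82 225.85] [ 431.19 -345.39  145.  ]
[282 120  41  27 423] [301.24 134.81] [736.62 -89.61 145.  ]
[371 181  16  16 196] [378.72 188.43] [ 556.71 -350.95  145.  ]
[391.65 181.92 329.82] [-3.14  0.    1.13] [ 0.28  0.11  1.86 -0.    1.18  0.72]
pred handle px [253.06 193.77] [253.09 188.98] [253.21 167.74]
```

View pics/w2.png

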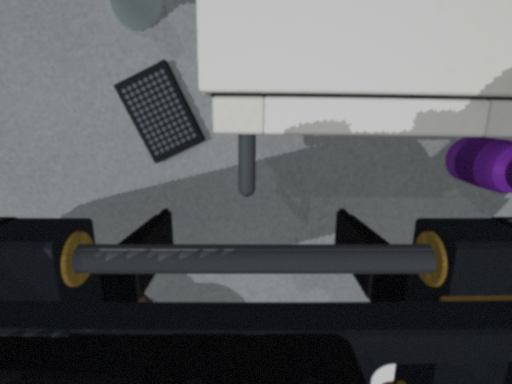

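The wrist view shows the handle bar's tip at (247,190), square to the door face and about 5 mm off my prediction. The red bottle stands in the tray at (431,-345). I'll fit the handle point.

Run:
```python
from h import *
c=pickle.load(open("w2.pkl","rb"))
p=onz(c,(247,189),238);T=np.array([391.65,181.92]);y=1.134
d=p[:2]-T
print(p,"tool dx",d@[np.cos(y),np.sin(y)],"dy",d@[np.sin(y),-np.cos(y)])
for uv in[(215,133),(487,137)]:print(onz(c,uv,246))
```

```text
[389.25848282 188.66305077 238.        ] tool dx 5.0982519983681875 dy -5.019553241636511
[387.01656246 239.49844196 246.        ]
[572.83615676 150.09321035 246.        ]
```

```bash
python3 -m crank '[[5,-5,10,0,95],[5,-5,35,0,95],[5,-5,60,0,95],[5,-5,80,0,95],[5,-5,95,0,95],[5,-5,104,0,95],[5,-5,108,0,95],[5,-5,108,0,95]]'; python3 -m crank '[[0,0,0,0,70],[0,0,0,0,50],[0,0,0,0,35],[0,0,0,0,20],[0,0,0,0,8],[0,0,0,0,8],[0,0,0,0,8],[0,0,0,0,8],[0,0,0,0,8],[0,0,0,0,8]]'
python3 - <<'E'
from cell import env
print(env.state()["moment"])
E
```

```text
t: 13.02
eef_pos: [389.2, 189.1, 221.5]
tcp_rot: [-3.141, 0.001, 1.134]
ft_force: [0.7, 0.2, 0.5]
opening: 1.002
grip_force: 0.0
t: 13.85
eef_pos: [389.1, 189.2, 221.8]
tcp_rot: [-3.142, -0.0, 1.133]
ft_force: [-0.8, -0.1, 0.2]
opening: 0.356
grip_force: 0.0
[-0.1269046   0.06039968  0.03484004]
```

```bash
python3 -m crank '[[0,0,0,0,8],[0,0,0,0,8],[0,0,0,0,8],[0,0,0,0,8],[0,0,0,0,8],[0,0,0,0,8]]'
python3 - <<'E'
import numpy as np
# arc rows in tool frame: tool x = door +x axis, tool y = -(door y); z down; ccw -> negative tool yaw
h=np.array([-59,222.])
for st in (5,6):
  print(st)
  for i in range(1,11):
    a=np.radians(st*i);R=np.array([[np.cos(a),-np.sin(a)],[np.sin(a),np.cos(a)]])
    d=R@h-h;print([round(d[0]),round(-d[1]),0,-st*i,8])
E
```

```text
t: 14.35
eef_pos: [388.8, 189.2, 221.8]
tcp_rot: [-3.141, 0.0, 1.133]
ft_force: [-3.4, -0.0, 0.7]
opening: 0.145
grip_force: 30.0
5
[-19, 6, 0, -5, 8]
[-38, 14, 0, -10, 8]
[-55, 23, 0, -15, 8]
[-72, 34, 0, -20, 8]
[-88, 46, 0, -25, 8]
[-103, 59, 0, -30, 8]
[-117, 74, 0, -35, 8]
[-129, 90, 0, -40, 8]
[-140, 107, 0, -45, 8]
[-149, 124, 0, -50, 8]
6
[-23, 7, 0, -6, 8]
[-45, 17, 0, -12, 8]
[-66, 29, 0, -18, 8]
[-85, 43, 0, -24, 8]
[-103, 59, 0, -30, 8]
[-119, 77, 0, -36, 8]
[-133, 97, 0, -42, 8]
[-145, 117, 0, -48, 8]
[-155, 139, 0, -54, 8]
[-163, 162, 0, -60, 8]
```

```bash
python3 -m crank '[[-10,3,0,-2.5,8],[-19,6,0,-5,8],[-28,10,0,-7.5,8],[-38,14,0,-10,8],[-47,18,0,-12.5,8],[-55,23,0,-15,8],[-64,28,0,-17.5,8],[-72,34,0,-20,8],[-80,40,0,-22.5,8],[-88,46,0,-25,8]]'; python3 -c "
from cell import env
s=env.state();print(s['ft_force'],s['moment'],s['joints'])"
```

```text
t: 15.18
eef_pos: [391.6, 89.4, 221.8]
tcp_rot: [-3.138, 0.0, 1.572]
ft_force: [-10.5, -1.3, 7.1]
opening: 0.139
grip_force: 30.0
[-10.54489343  -1.33629261   7.12351991] [-0.18131384  1.65589961  0.03480342] [ 5.97358983e-02  1.90693231e-01  2.08178940e+00 -2.22948319e-04
  8.73191761e-01  5.90744572e-02]
```

```bash
python3 -m crank '[[-10,3,0,-2.5,8],[-19,6,0,-5,8],[-28,9,0,-7.5,8],[-38,13,0,-10,8],[-47,17,0,-12.5,8],[-55,22,0,-15,8],[-64,27,0,-17.5,8],[-72,33,0,-20,8],[-80,39,0,-22.5,8],[-88,45,0,-25,8]]'; python3 -m crank '[[-10,3,0,-2.5,8],[-19,6,0,-5,8],[-28,10,0,-7.5,8],[-38,14,0,-10,8],[-47,18,0,-12.5,8],[-55,23,0,-15,8],[-64,28,0,-17.5,8],[-72,34,0,-20,8],[-80,40,0,-22.5,8],[-88,46,0,-25,8]]'
```

```text
t: 16.02
eef_pos: [436.3, 0.6, 221.8]
tcp_rot: [-3.136, -0.001, 2.009]
ft_force: [-13.2, -9.0, 8.8]
opening: 0.144
grip_force: 30.0
t: 16.85
eef_pos: [515.9, -61.6, 221.8]
tcp_rot: [-3.136, 0.0, 2.445]
ft_force: [-11.5, -19.0, 4.8]
opening: 0.144
grip_force: 30.0
```

```bash
python3 -m crank '[[-10,2,0,-2.5,8],[-19,4,0,-5,8],[-28,7,0,-7.5,8],[-38,11,0,-10,8],[-47,15,0,-12.5,8],[-55,20,0,-15,8],[-64,25,0,-17.5,8],[-72,31,0,-20,8],[-72,31,0,-20,8],[-72,31,0,-20,8]]'
python3 - <<'E'
from cell import env
from h import *
t=env.read_camera("top");cv2.imwrite("pics/t3.png",cv2.resize(t["img"][100:290,110:420],None,fx=2.5,fy=2.5))
print(env.state()["ft_force"])
E
```

```text
t: 17.68
eef_pos: [593.0, -82.8, 221.9]
tcp_rot: [-3.14, 0.002, 2.791]
ft_force: [-1.1, -7.9, 0.4]
opening: 0.143
grip_force: 30.0
[-0.34171274 -8.69775144  0.56276819]
```

View pics/t3.png

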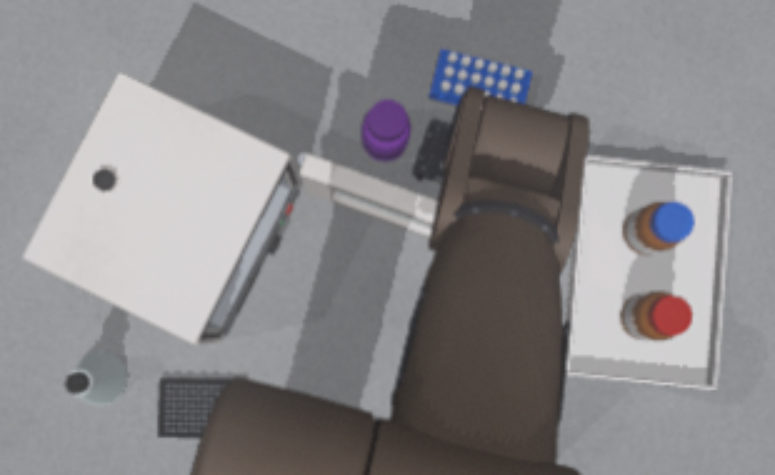

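The door stands about 95 degrees open, and both bottles are upright in the tray. Release and retreat upward.

```bash
python3 -m crank '[[0,0,0,0,25],[0,0,0,0,40],[0,0,0,0,60],[0,0,0,0,60],[0,0,0,0,60],[0,0,0,0,60],[0,0,0,0,60]]'; python3 -m crank '[[0,0,-5,0,60],[0,0,-20,0,60],[0,0,-40,0,60],[0,0,-65,0,60],[0,0,-95,0,60],[0,0,-125,0,60],[0,0,-150,0,60],[0,0,-150,0,60]]'; python3 -m crank '[[20,-20,0,0,60],[45,-40,0,0,60],[70,-60,0,0,60],[95,-80,0,0,60],[120,-100,0,0,60],[140,-120,0,0,60],[150,-130,0,0,60],[150,-130,0,0,60],[150,-130,0,0,60]]'
python3 - <<'E'
from cell import env
from h import *
t=env.read_camera("top");cv2.imwrite("pics/t4.png",cv2.resize(t["img"][100:290,110:420],None,fx=2.5,fy=2.5))
E
```

```text
t: 18.32
eef_pos: [592.1, -81.0, 221.8]
tcp_rot: [3.141, -0.0, 2.791]
ft_force: [-0.2, 0.2, -0.7]
opening: 0.573
grip_force: 0.0
t: 18.98
eef_pos: [593.0, -81.3, 377.6]
tcp_rot: [3.141, 0.008, 2.791]
ft_force: [0.5, 0.9, 0.4]
opening: 0.633
grip_force: 0.0
t: 19.73
eef_pos: [406.4, -151.9, 372.1]
tcp_rot: [3.141, 0.001, 2.789]
ft_force: [0.1, 0.2, 0.7]
opening: 0.632
grip_force: 0.0
```

View pics/t4.png

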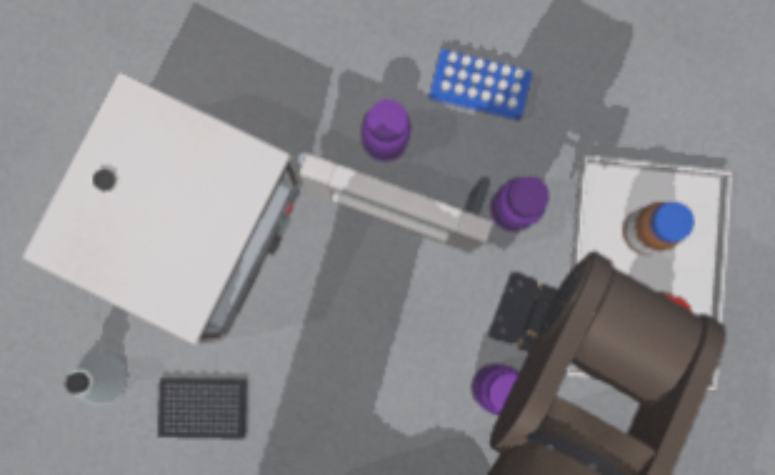

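The door stands past square with the handle clear, nothing else has moved, and the robot is clear of everything.

```bash
python3 -m crank '[[0,0,0,0,60],[0,0,0,0,60],[0,0,0,0,60]]'; python3 -c "
from cell import env
print(env.job_done())"
```

```text
t: 20.03
eef_pos: [407.2, -151.4, 371.5]
tcp_rot: [3.141, -0.001, 2.792]
ft_force: [0.9, -0.7, -0.6]
opening: 0.634
grip_force: 0.0
the job is handed in; nothing more can be done
None
```

I handed the job in at about 20 s: the red-capped bottle stands upright in the spill tray next to the blue-capped one, and the oven door is open at about 95° with the arm clear; the hand-in returned no verdict.

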